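Run a fingertip along the flip-top vials to shut their lids

ROBOT

A 6-joint arm with a two-finger parallel gripper is mounted at the origin on the work surface. World frame = base frame: x ahead of the robot, y to its left, z up, the work surface at z = 0. Lengths are in m, angles in degrees, forces in N, time in s.
With the tool pointing down it reaches from about 0.4 to 0.825 m from the base axis. Payload 7 kg.
Tool frame: the origin (TCP) lies midway between the tips of the shut fingers; the grasp point (between the pads) lies 19 mm behind it (r.grip_point_offset is the z of the grasp point in the tool frame, in m); z points along the fingers, y is the line along which they close (so a half turn about z gives the same grasp; the last joint's range is limited). The gripper opens to 88 mm and grips with 3 to 60 N. Pads are 19 mm wide; open, the fingers measure 130 mm over their backs; the gripper's body (78 mm by 193 mm) begins 47 mm behind the grasp point.
Start: joints at [82.053, 20.546, 0.682, 0, -70.136, -16.507], TCP at [0.279, 0.614, 0.227] pointing down, gripper open.
Joint ranges: [-176.03, 176.03], [-82.01, 121.73], [-58.28, 71.71], [-173.87, 95.51], [-174.79, -0.11], [-173.66, 173.66]. Speed limits (degrees/s): [136.94, 136.94, 172.46, 180, 180, 180].

INTERFACE

Orientations are given as [roll, pitch, yaw] about the fixed x, y, z axes, in that order (R = Rz(yaw) Ry(pitch) Rx(roll)).
In Python, from plant import r, viewer, recognise, outline_of, pinpoint gives the robot as it stands.
- The arm moves only by the tool move_arm, never from a script. Its argument "targets" is a list of rows, each a list of 2 entries, a list of its own where there are three numbers: the shift along the tool's x, y, z in cm, then the turn, a rotation vector about the tool's x, y, z in rad. A call has 1 to 5 rows; each row is the pose to reach, as a shift and turn from the pose commanded when the call began, along the tool's axes at that moment; what a row does not reach only later rows make up. A row lasts 1/8 s, in which the tool goes at most 62.5 mm and 10.7 degrees, less where a joint would pass 70% of its speed; a pose out of reach is approached as far as the arm can. A call with a gripper value outside its range is refused whole. "jaw" is the finger opening in cm, from 0 to 8.76, set as the call begins (left out, the last holds). The fingers move at their own pace and stop on an object; "squeeze" is the grip in N (left out, the last holds). Time passes only in rows, so rows that repeat a pose let the fingers close. It gives the time, the measured TCP pose, the force, the opening and the grip force at its end, in the units of the state.
- r.get_state(): the state, without advancing time (a new reading comes with each control period).
- viewer.capture(name): name is "scene" or "top" or "wrist"; returns a dict with "image" (384x512x3 uint8, blue, green, red), "intrinsics" (3x3 intrinsics, pixels), "camera_from_world" (4x4, takes a point from world to camera coordinates). Camera axes: x right, y up, looking along -z (the intrinsics and any distortion apply to the point x, -y, -z); pixel columns grow to the right and rows downward; lengths in m; the calibration is good to about 2 mm. A picture is of the moment at which its call begins. There is no depth.
- r.close_job(): hands the job in; it is judged then, once.
Trained networks look in the newest picture that a camera, given by its name, has taken for a name from the list of things; names that differ only in an ending like _2 or _b are one class to them, and where a whole thing is asked for, a point or a joint stands for the part that bears it (a point fixed in the world has none). Each returns a list of dicts, best first, with "score" (0 to 1); they miss things now and then, are a little off and sometimes report something else, mostly with a low value. They report only what shows in the picture. A call takes as long as a camera call.
- recognise(label, camera): "box" ([left, top, right, bottom] in pixels, round what is visible of it).
- outline_of(label, camera): "mask" (384x512 bool, what is visible of it) and "box" ([left, top, right, bottom] in pixels, round what is visible of it).
- pinpoint(label, camera): "location" ([row, column] in pixels: a listed point, or the origin of a listed thing).
The state is a dict: "time_s": time; "joints": joint angles; "qd": joint speeds; "joint_torque": joint torques, N m; "tcp_pos": TCP position; "eef_rot": TCP orientation; "contact_force": force on the tool from outside, world axes, zero at the start; "moment": the same for the moment, N m; "gripper_width": finger opening in m; "gripper_force": force on a finger pad.
Only numpy, scipy, OpenCV 4.12 (cv2) and the standard library are available. Lean on these libraries where they do the work, as an engineer would, in place of code of your own. Each camera call takes 0.05 s, during which the arm holds its last target. There are 200 camera calls.

TASK

Four flip-top sample vials stand open in a white rack. Starting at the rack end with the carrying tab, run a fingertip along the row with light contact, so that the hinged lids tip over and shut one after another from the tab end to the plain end, until all four lie flat on their vials. Touch and push only: do not lift, tip or shove the rack, do not lean hard on the vials, and leave the other things where they stand; finish with the hand clear.

Things in the scene. Friction and masses are not known exactly. Their poses are not given: they have to be found in the camera images.
- rack: Loose white plastic rack, about 0.9 kg with its vials, 200 mm long (its x), 50 mm wide (its y); plates reach up to 47 mm, the vial mouths to 70 mm. Origin: centre of the underside; z up. A flat carrying tab with a finger hole (40 mm wide, 42 to 47 mm high) sticks out 34 mm at the -x end, up to x = -134 mm: the tab end; the +x end is plain. The four clear 30 mm wide vials stand at x = -69, -23, 23, 69 mm (y = 0).
- lid1 (a joint): Opening angle of the first lid counted from the tab end (rad): 0 = flat shut, 1.57 = upright, 2.1 = its stop, leaning back towards the tab end. The stiff hinge stays where it is left (0.012 N m, about 0.4 N at the tip), starts at 1.3 to 1.9. The lid is a white disc 30 mm across and 4 mm thick with a 5 mm thumb lip, 35 mm from hinge to lip.
- lid1_tip (a point): Upper edge of the thumb lip of the first lid, 35 mm from its hinge; moves with the lid; when shut it is 74 mm above the rack's underside, which is the height of the flat top of a shut lid, and points to the plain end (+x of the rack).
- lid1_hinge (a point): Hinge line (parallel to the rack's y) of the first lid, on the tab side of its vial, 70 mm above the rack's underside, at x = -84 mm in the rack's frame, y = 0.
- lid2 (a joint): Opening angle of the second lid counted from the tab end (rad): 0 = flat shut, 1.57 = upright, 2.1 = its stop, leaning back towards the tab end. The stiff hinge stays where it is left (0.012 N m, about 0.4 N at the tip), starts at 1.3 to 1.9. The lid is a white disc 30 mm across and 4 mm thick with a 5 mm thumb lip, 35 mm from hinge to lip.
- lid2_tip (a point): Upper edge of the thumb lip of the second lid, 35 mm from its hinge; moves with the lid; when shut it is 74 mm above the rack's underside, which is the height of the flat top of a shut lid, and points to the plain end (+x of the rack).
- lid2_hinge (a point): Hinge line (parallel to the rack's y) of the second lid, on the tab side of its vial, 70 mm above the rack's underside, at x = -38 mm in the rack's frame, y = 0.
- lid3 (a joint): Opening angle of the third lid counted from the tab end (rad): 0 = flat shut, 1.57 = upright, 2.1 = its stop, leaning back towards the tab end. The stiff hinge stays where it is left (0.012 N m, about 0.4 N at the tip), starts at 1.3 to 1.9. The lid is a white disc 30 mm across and 4 mm thick with a 5 mm thumb lip, 35 mm from hinge to lip.
- lid3_tip (a point): Upper edge of the thumb lip of the third lid, 35 mm from its hinge; moves with the lid; when shut it is 74 mm above the rack's underside, which is the height of the flat top of a shut lid, and points to the plain end (+x of the rack).
- lid3_hinge (a point): Hinge line (parallel to the rack's y) of the third lid, on the tab side of its vial, 70 mm above the rack's underside, at x = 8 mm in the rack's frame, y = 0.
- lid4 (a joint): Opening angle of the last lid counted from the tab end (rad): 0 = flat shut, 1.57 = upright, 2.1 = its stop, leaning back towards the tab end. The stiff hinge stays where it is left (0.012 N m, about 0.4 N at the tip), starts at 1.3 to 1.9. The lid is a white disc 30 mm across and 4 mm thick with a 5 mm thumb lip, 35 mm from hinge to lip.
- lid4_tip (a point): Upper edge of the thumb lip of the last lid, 35 mm from its hinge; moves with the lid; when shut it is 74 mm above the rack's underside, which is the height of the flat top of a shut lid, and points to the plain end (+x of the rack).
- lid4_hinge (a point): Hinge line (parallel to the rack's y) of the last lid, on the tab side of its vial, 70 mm above the rack's underside, at x = 54 mm in the rack's frame, y = 0.
- vial_a: Bystander: loose clear vial with a blue screw cap, 31 mm wide, 67 mm tall, beside the rack (+y side). Origin: centre of its underside. Leave it alone.
- vial_b: Bystander: loose clear vial with a white screw cap, 31 mm wide, 67 mm tall, beside the rack (-y side). Origin: centre of its underside. Leave it alone.
- cap_a: Bystander: loose blue screw cap lying flat, 30 mm wide, 12 mm high, beside the rack. Origin: centre of its underside. Leave it alone.
- jar: Bystander: jar, 64 mm wide, 75 mm tall, on the right. Origin: centre of its underside. Leave it alone.
- vessel_a: Bystander: loose steel digestion vessel, 72 mm wide, 110 mm tall, on the right. Origin: centre of its underside. Leave it alone.
- wash_bottle: Bystander: white bottle, 72 mm wide, 165 mm tall, on the left. Origin: centre of its underside. Leave it alone.
- pen: Bystander: marker pen lying flat, 133 mm long, left of the rack. Origin: centre of its underside. Leave it alone.

How it is judged:
By the outcome, as a careful person would: the job done as asked, in the order asked, and still so for the second after the job is handed in, with the robot touching nothing.
It also fails if it takes over 42 s, if anything falls off the work surface, if the arm or the gripper's body presses on something with over 40 N, if the wrist force passes 120 N, or if a joint passes its speed limit or range.

## Working session

There is one attempt and no reset: what is moved stays moved. The work goes in short steps, Python scripts to look and compute and a tool call to move; the robot and the scene stay as the last step left them, time stands still between calls to the robot, and variables do not carry over. Pictures are saved under pics/ and viewed, at most 10 in all, crops included, and the job is handed in when it is done.

Besides the shell and the picture viewer there is one more tool, called after "Call:" as name([rows], argument=value, ...), one row to a line, values as JSON. move_arm: Moves the arm, as the interface text tells. Its arguments: {"type":"object","properties":{"targets":{"type":"array","items":{"type":"array"}},"jaw":{"type":"number"},"squeeze":{"type":"number"}},"required":["targets"]}

```bash
mkdir -p pics; ls
cat > h.py <<'E'
import numpy as np,cv2
from plant import r,viewer,recognise,outline_of,pinpoint
def proj(c,P):
    P=np.atleast_2d(P);q=(c["camera_from_world"]@np.c_[P,np.ones(len(P))].T).T
    u=np.c_[q[:,0],-q[:,1],-q[:,2]]@np.array(c["intrinsics"]).T
    return u[:,:2]/u[:,2:]
def onz(c,row,col,z):
    T=np.array(c["camera_from_world"]);K=np.array(c["intrinsics"])
    d=np.linalg.inv(K)@[col,row,1];d=T[:3,:3].T@[d[0],-d[1],-d[2]]
    o=-T[:3,:3].T@T[:3,3];return o+d*(z-o[2])/d[2]
E
python3 - <<'E'
from h import *
for n in("top","scene"):
    c=viewer.capture(n);cv2.imwrite(f"pics/{n}0.png",c["image"])
    print(n,c.keys(),onz(c,0,0,10)*0-np.array(c["camera_from_world"])[:3,:3].T@np.array(c["camera_from_world"])[:3,3])
    for l,z in [("rack",0),("lid1_hinge",.07),("lid2_hinge",.07),("lid3_hinge",.07),("lid4_hinge",.07),("lid1_tip",.1),("lid4_tip",.1),("vial_a",0),("vial_b",0),("cap_a",0),("jar",0),("vessel_a",0),("wash_bottle",0),("pen",0)]:
        for p in pinpoint(l,n)[:2]: print(l,np.round(p["score"],2),np.round(p["location"]),np.round(onz(c,*p["location"],z),3))
E
```

```text
pics
top dict_keys(['image', 'intrinsics', 'camera_from_world']) [0.46932552 0.01899961 1.05407194]
rack 0.8 [191. 216.] [0.562 0.089 0.   ]
lid1_hinge 0.49 [180. 185.] [0.581 0.167 0.07 ]
lid2_hinge 0.39 [186. 199.] [0.566 0.128 0.07 ]
lid2_hinge 0.32 [201. 137.] [0.522 0.29  0.07 ]
lid3_hinge 0.36 [190. 220.] [0.558 0.073 0.07 ]
lid4_hinge 0.63 [195. 236.] [0.545 0.029 0.07 ]
lid4_hinge 0.46 [179. 376.] [ 0.6   -0.347  0.07 ]
lid1_tip 0.54 [177. 185.] [0.587 0.164 0.1  ]
lid1_tip 0.32 [189. 217.] [0.558 0.08  0.1  ]
lid4_tip 0.53 [192. 231.] [0.55  0.043 0.1  ]
vial_a 0.71 [161. 223.] [0.649 0.07  0.   ]
vial_a 0.63 [174. 254.] [ 0.613 -0.018  0.   ]
vial_b 0.71 [161. 223.] [0.649 0.07  0.   ]
vial_b 0.63 [174. 254.] [ 0.613 -0.018  0.   ]
cap_a 0.47 [176. 250.] [ 0.608 -0.008  0.   ]
jar 0.8 [221. 377.] [ 0.489 -0.377  0.   ]
vessel_a 0.59 [181. 374.] [ 0.605 -0.369  0.   ]
vessel_a 0.35 [223. 228.] [0.472 0.05  0.   ]
pen 0.83 [199. 138.] [0.531 0.307 0.   ]
scene dict_keys(['image', 'intrinsics', 'camera_from_world']) [ 1.0248021  -0.64061762  0.72619815]
rack 0.77 [205. 271.] [
[... 194 characters left out ...]
58 0.073 0.07 ]
lid3_hinge 0.54 [192. 235.] [ 0.51  -0.012  0.07 ]
lid4_hinge 0.39 [191. 258.] [0.555 0.024 0.07 ]
lid1_tip 0.56 [160. 296.] [0.583 0.158 0.1  ]
lid4_tip 0.4 [176. 264.] [0.556 0.051 0.1  ]
lid4_tip 0.21 [190. 256.] [ 0.573 -0.007  0.1  ]
vial_a 0.69 [194. 235.] [0.462 0.047 0.   ]
vial_a 0.59 [216. 296.] [0.648 0.067 0.   ]
vial_b 0.69 [194. 235.] [0.462 0.047 0.   ]
vial_b 0.59 [216. 296.] [0.648 0.067 0.   ]
cap_a 0.57 [228. 264.] [ 0.605 -0.017  0.   ]
jar 0.62 [297. 119.] [ 0.475 -0.373  0.   ]
jar 0.58 [217. 295.] [0.645 0.064 0.   ]
vessel_a 0.89 [324. 159.] [ 0.594 -0.369  0.   ]
wash_bottle 0.92 [146. 335.] [0.573 0.427 0.   ]
pen 0.69 [158. 304.] [0.528 0.309 0.   ]
```

View pics/top0.png

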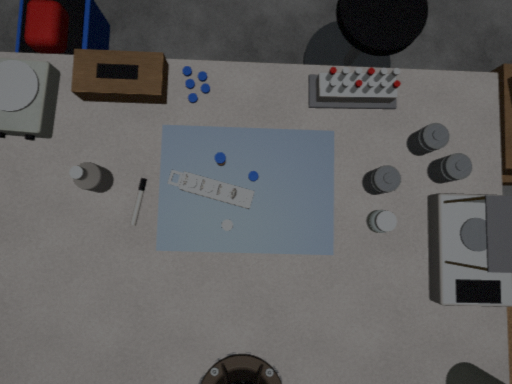

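View pics/scene0.png

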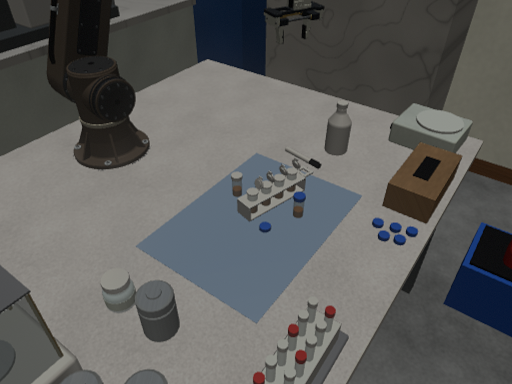

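The top view shows the rack from its tab end at about (172,177) to its plain end at about (252,203). The bystander vials and cap sit beside it at (221,158), (253,176) and (227,225). The scene view agrees: the lids stand open at about (255–297, 165–190), with the tab towards the pen. I'll move in for a closer look.

```bash
cat >> h.py <<'E'
from scipy.spatial.transform import Rotation as R
def to(p,yaw):
    "shift (cm) and rotvec from the present pose to p with tool down, tool x along yaw"
    s=r.get_state();A=R.from_euler('xyz',s["eef_rot"],degrees=True)
    sh=A.inv().apply(np.array(p)-s["tcp_pos"])*100
    B=R.from_euler('xyz',[180,0,yaw],degrees=True)
    print("tcp",np.round(s["tcp_pos"],4),np.round(s["eef_rot"],2),"t",s["time_s"],"shift cm",np.round(sh,2),"rot",np.round((A.inv()*B).as_rotvec(),3))
E
python3 - <<'E'
from h import *
for y in(-103.5,76.5): to([.595,.215,.25],y)
c=viewer.capture("wrist");cv2.imwrite("pics/w0.png",c["image"])
T=np.array(c["camera_from_world"]);s=r.get_state();A=R.from_euler('xyz',s["eef_rot"],degrees=True)
print("cam in tool",A.inv().apply(-T[:3,:3].T@T[:3,3]-s["tcp_pos"]),"look",A.inv().apply(-T[2,:3]),c["intrinsics"],s["joints"])
E
```

```text
tcp [0.2794 0.6144 0.2266] [-180.     -0.    -24.45] t 1.5 shift cm [45.26 23.3  -2.34] rot [-0.    0.    1.38]
tcp [0.2794 0.6144 0.2266] [-180.     -0.    -24.45] t 1.5 shift cm [45.26 23.3  -2.34] rot [-0.    -0.    -1.762]
cam in tool [ 0.07000101 -0.00034787 -0.15792002] look [-0.26159379 -0.00099841  0.96517754] [[298.99878269   0.         253.65411777]
 [  0.         298.99878269 193.06688405]
 [  0.           0.           1.        ]] [ 8.20519350e+01  2.05443099e+01  6.80982182e-01 -2.55721759e-03
 -7.01357653e+01 -1.65060851e+01]
```

View pics/w0.png

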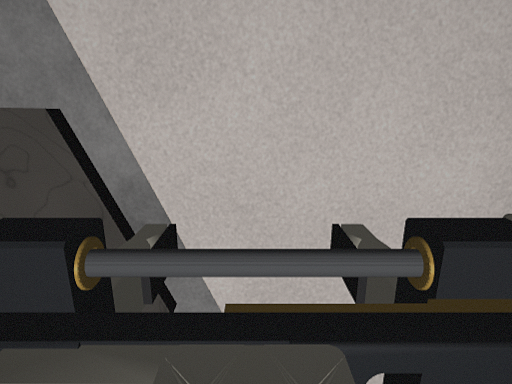

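The gripper is open and there's nothing in its path. The camera sits on the tool's +x side, so I'll point tool x along the rack.

Call:
move_arm([
  [[5,3,-0.9],[0,0,0.14]],
  [[10,6,-1.8],[0,0,0.28]],
  [[15,9,-2.7],[0,0,0.42]],
  [[20,12,-3.5],[0,0,0.56]],
  [[25,15,-4.3],[0,0,0.7]],
], jaw=0)

```text
time_s: 2.17
tcp_pos: [0.4457, 0.3728, 0.2701]
eef_rot: [-180.0, 0.0, -64.8]
contact_force: [1.1, -0.1, 0.1]
gripper_width: 0.043
gripper_force: 0.0
```

```bash
python3 -c "
from h import *
to([.585,.18,.27],-103.5)"
```

```text
tcp [0.4457 0.3728 0.2701] [-1.7997e+02  2.0000e-02 -6.4810e+01] t 2.175 shift cm [ 2.337e+01 -4.400e+00  1.000e-02] rot [-0.     0.     0.675]
```

Call:
move_arm([
  [[5,-1,0],[0,0,0.14]],
  [[10,-2,0],[0,0,0.28]],
  [[15,-3,0],[0,0,0.42]],
  [[20,-4,0],[0,0,0.56]],
  [[23.4,-4.4,0],[0,0,0.675]],
])

```text
time_s: 2.8
tcp_pos: [0.5863, 0.1801, 0.2695]
eef_rot: [-180.0, -0.0, -103.5]
contact_force: [0.1, 0.8, -0.0]
gripper_width: 0.0006
gripper_force: 0.0
```

Call:
move_arm([
  [[0,0,0],[0,0,0]],
  [[0,0,0],[0,0,0]],
])

```text
time_s: 3.05
tcp_pos: [0.5851, 0.182, 0.2695]
eef_rot: [180.0, 0.0, -103.2]
contact_force: [-0.2, 0.7, -0.3]
gripper_width: 0.0003
gripper_force: 0.0
```

Run:
```python
from h import *
c=viewer.capture("wrist");im=c["image"];cv2.imwrite("pics/w1.png",im)
for l,z in [("rack",0)]+[(f"lid{i}_hinge",.07) for i in (1,2,3,4)]+[(f"lid{i}_tip",.1) for i in (1,2,3,4)]:
    for p in pinpoint(l,"wrist")[:2]: print(l,np.round(p["score"],2),np.round(p["location"]),np.round(onz(c,*p["location"],z),3))
m=outline_of("rack","wrist")[0];print(m["score"],m["box"]);np.savez("w1.npz",mask=m["mask"],K=c["intrinsics"],T=c["camera_from_world"])
```

```text
rack 0.89 [ 90. 253.] [0.563 0.086 0.   ]
lid1_hinge 0.53 [158. 254.] [0.581 0.166 0.07 ]
lid2_hinge 0.7 [116. 254.] [0.57  0.118 0.07 ]
lid3_hinge 0.64 [ 76. 255.] [0.559 0.077 0.07 ]
lid4_hinge 0.58 [ 30. 252.] [0.551 0.031 0.07 ]
lid1_tip 0.7 [165. 253.] [0.583 0.169 0.1  ]
lid1_tip 0.59 [119. 256.] [0.568 0.122 0.1  ]
lid2_tip 0.68 [116. 254.] [0.57  0.119 0.1  ]
lid2_tip 0.5 [116. 257.] [0.566 0.12  0.1  ]
lid4_tip 0.65 [ 36. 251.] [0.555 0.043 0.1  ]Traceback (most recent call last):
  File "<stdin>", line 5, in <module>
IndexError: list index out of range
```

View pics/w1.png

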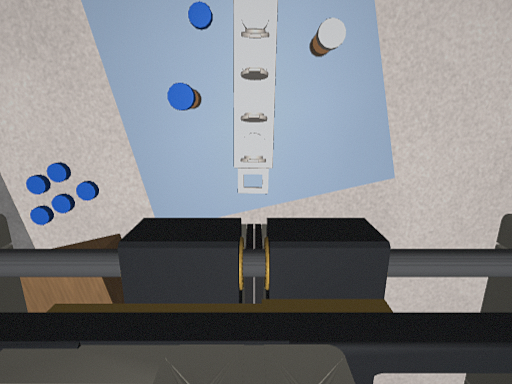

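The wrist view shows the rack running up the image at columns 234–276. Its tab end is near row 193, and the four open lids are at rows 158, 117, 73 and 30. Next I'll fit the rack pose from its top-plate edges and the hinges.

```bash
cat > fit.py <<'E'
from h import *
import sys
c=viewer.capture("wrist");im=c["image"].astype(float);cv2.imwrite("pics/"+sys.argv[1],c["image"])
rm=im[...,2]  # red: white high, blue mat low
L=[];Q=[]
x0=int(proj(c,[.562,.082,.047])[0,0])
for row in range(2,160,3):
    g=np.diff(cv2.GaussianBlur(rm[row:row+1],(5,1),0)[0])
    a=x0-32+np.argmax(g[x0-32:x0-10]);b=x0+10+np.argmin(g[x0+10:x0+35])
    L.append(onz(c,row,a+.5,.047));Q.append(onz(c,row,b+.5,.047))
L=np.array(L);Q=np.array(Q)
def line(P):
    for _ in range(4):
        k=np.polyfit(P[:,1],P[:,0],1);e=np.abs(P[:,0]-np.polyval(k,P[:,1]));P=P[e<max(.0015,np.median(e)*2)]
    return k,len(P)
(kl,nl),(kr,nr)=line(L),line(Q);k=(kl+kr)/2
print("lines",kl,nl,kr,nr,"width",(kl-kr)@[.1,1]*np.cos(np.arctan(k[0])))
d=-np.array([k[0],1])/np.hypot(k[0],1);print("yaw",np.degrees(np.arctan2(d[1],d[0])))
# along axis: tab end and plate end from brightness profile
for off,rng,nm in ((.021,(150,185),"plate end -.100"),(0.0,(180,205),"tab end -.134")):
    for sgn in((-1,1) if off else (1,)):
        best=[]
        s=np.linspace(.05,.17,481);P=np.array([k[1]+k[0]*.1,.1])-np.outer(s,d)+sgn*off*np.array([-d[1],d[0]])
        uv=proj(c,np.c_[P,np.full(len(P),.047)]).astype(np.float32)
        v=cv2.remap(cv2.GaussianBlur(rm,(3,3),0).astype(np.float32),uv[:,0:1],uv[:,1:2],cv2.INTER_LINEAR)[:,0]
        g=v[:-12]-v[12:];g[(uv[6:-6,1]<rng[0])|(uv[6:-6,1]>rng[1])]=-9
        i=np.argmax(g)+6;x=-.1 if off else -.134
        print(nm,"grad",g.max(),uv[i],"origin est",P[i]-sgn*off*np.array([-d[1],d[0]])-d*x)
for i,h in enumerate((-.084,-.038,.008,.054)):
    for p in pinpoint(f"lid{i+1}_hinge","wrist")[:1]:
        w=onz(c,*p["location"],.07)[:2];print("hinge",i+1,p["location"],w-d*h)
E
python3 fit.py w2.png
```

```text
lines [0.253085   0.56549154] 53 [0.24921609 0.51531627] 49 width 0.04903919724941858
yaw -104.09827038151681
plate end -.100 grad 27.094727 [268.94882 167.04321] origin est [0.561378   0.08351205]
plate end -.100 grad 45.55542 [236.34232 166.92152] origin est [0.56149979 0.08399699]
tab end -.134 grad 34.182312 [252.256   192.83199] origin est [0.56156069 0.08423946]
hinge 1 [159.8, 254.7] [0.55992819 0.087311  ]
hinge 2 [116.1, 251.6] [0.56305807 0.0815372 ]
hinge 3 [76.9, 255.3] [0.56044051 0.08568617]
hinge 4 [32.3, 252.2] [0.56465756 0.08551365]
```

```bash
cat >> h.py <<'E'
O=np.array([.5615,.0840]);YAW=-104.1
D=np.array([np.cos(np.radians(YAW)),np.sin(np.radians(YAW))])
def rk(u,z): return [*(O+D*u),z]
def where():
    s=r.get_state();e=np.array(s["tcp_pos"])[:2]-O
    print("rack u,v mm",np.round([e@D*1e3,e@[-D[1],D[0]]*1e3],1),"z",np.round(s["tcp_pos"][2]*1e3,1),"F",np.round(s["contact_force"],1),"t",s["time_s"])
E
python3 -c "
from h import *
to(rk(-.1155,.13),YAW);where()"
```

```text
tcp [0.5852 0.1819 0.2696] [-180.      0.   -103.24] t 3.85 shift cm [-1.47 -0.11 13.96] rot [-0.     0.     0.015]
rack u,v mm [-100.8   -0.9] z 269.6 F [ 0.1 -0.1 -0.2] t 3.85
```

Call:
move_arm([
  [[-1,-0.1,3],[0,0,0.015]],
  [[-1.5,-0.1,7],[0,0,0.015]],
  [[-1.5,-0.1,11],[0,0,0.015]],
  [[-1.5,-0.1,14],[0,0,0.015]],
  [[-1.5,-0.1,14],[0,0,0.015]],
])

```text
time_s: 4.47
tcp_pos: [0.5882, 0.1955, 0.1272]
eef_rot: [179.8, -0.2, -104.1]
contact_force: [0.1, 0.5, 0.5]
gripper_width: 0.0003
gripper_force: 0.0
```

Run:
```python
from h import *
where();to(rk(-.1155,.095),YAW)
c=viewer.capture("wrist");cv2.imwrite("pics/w3.png",c["image"])
print(proj(c,[rk(u,z) for u,z in((-.084,.07),(-.084,.105),(-.134,.047),(-.1,.047))]))
```

```text
rack u,v mm [-114.6   -1.3] z 127.2 F [0.1 0.5 0.5] t 4.475
tcp [0.5882 0.1955 0.1272] [ 179.8    -0.2  -104.11] t 4.475 shift cm [-0.1  -0.14  3.22] rot [ 0.003 -0.004 -0.   ]
[[251.4675197  167.7624449 ]
 [251.31144102 177.79617765]
 [251.6452329  221.30253093]
 [251.57900664 182.13134756]]
```

View pics/w3.png

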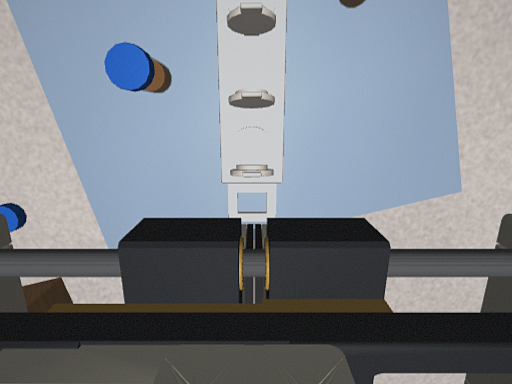

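The projected rack points match the picture: plate end at row 182, tab end at row 221. Lid 1 stands ahead of the fingertip at rows 165–178. Now I'll sweep lid 1.

Call:
move_arm([
  [[0,-0.1,1.6],[0,0,0]],
  [[0,-0.1,3.2],[0,0,0]],
  [[0.7,-0.1,3.2],[0,0,0]],
  [[1.4,-0.1,3.2],[0,0,0]],
  [[2.1,-0.1,3.3],[0,0,0]],
])

```text
time_s: 5.15
tcp_pos: [0.5857, 0.1753, 0.0972]
eef_rot: [-180.0, 0.0, -104.1]
contact_force: [-0.6, 0.6, -0.5]
gripper_width: 0.0006
gripper_force: 0.0
```

Call:
move_arm([
  [[0.6,0,0.1],[0,0,0]],
  [[1.2,0,0.3],[0,0,0]],
  [[1.8,0,0.7],[0,0,0]],
  [[2.4,0,1.2],[0,0,0]],
  [[2.8,0,1.6],[0,0,0]],
])

```text
time_s: 5.78
tcp_pos: [0.5783, 0.1481, 0.08]
eef_rot: [180.0, -0.0, -104.1]
contact_force: [0.6, -0.2, 0.2]
gripper_width: 0.0003
gripper_force: 0.2
```

Run:
```python
from h import *
where();to(rk(-.0635,.076),YAW)
c=viewer.capture("wrist");cv2.imwrite("pics/w4.png",c["image"])
print(proj(c,[rk(u,z) for u,z in((-.038,.07),(-.038,.105),(-.1,.047))]))
```

```text
rack u,v mm [-66.3   0.7] z 80.0 F [ 0.6 -0.2  0.2] t 5.775
tcp [0.5783 0.1481 0.08  ] [ 1.7997e+02 -2.0000e-02 -1.0411e+02] t 5.775 shift cm [0.28 0.07 0.4 ] rot [ 0. -0. -0.]
[[254.65381572 186.11708948]
 [254.9974898  204.0989089 ]
 [254.4029995  263.5378721 ]]
```

View pics/w4.png

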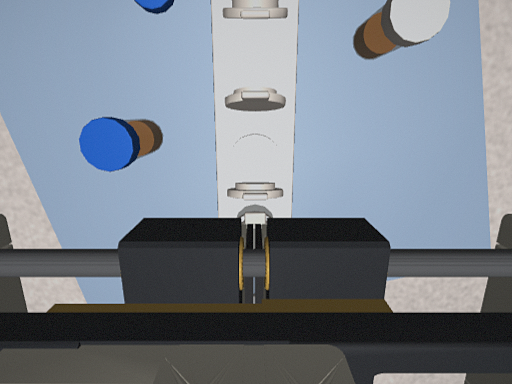

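Lid 1 is folded down under the fingertip, with its lip visible at row 215. The rack is still in place. Now I'll press lid 1 flat gently.

Call:
move_arm([
  [[0.2,0,0.2],[0,0,0]],
  [[0.3,0,0.3],[0,0,0]],
  [[0.3,0,0.4],[0,0,0]],
  [[0.3,0,0.5],[0,0,0]],
  [[0.3,0,0.5],[0,0,0]],
])

```text
time_s: 6.45
tcp_pos: [0.5779, 0.1457, 0.0755]
eef_rot: [180.0, -0.0, -104.1]
contact_force: [-0.6, -0.8, -0.4]
gripper_width: 0.0003
gripper_force: 0.0
```

```bash
python3 -c "
from h import *
where();to(rk(-.0635,.074),YAW)"
```

```text
rack u,v mm [-63.8   0.8] z 75.5 F [-0.6 -0.8 -0.4] t 6.45
tcp [0.5779 0.1457 0.0755] [ 180.     -0.   -104.09] t 6.45 shift cm [0.03 0.08 0.15] rot [ 0. -0.  0.]
```

Call:
move_arm([
  [[0,0,0.05],[0,0,0]],
  [[0,0,0.1],[0,0,0]],
  [[0,0,0.1],[0,0,0]],
])

```text
time_s: 6.82
tcp_pos: [0.5779, 0.1457, 0.0745]
eef_rot: [180.0, 0.0, -104.1]
contact_force: [-0.5, 0.4, -0.8]
gripper_width: 0.0006
gripper_force: 0.0
```

Call:
move_arm([
  [[0,0,0.03],[0,0,0]],
  [[0,0,0.03],[0,0,0]],
])

```text
time_s: 7.08
tcp_pos: [0.5779, 0.1457, 0.0744]
eef_rot: [-180.0, 0.0, -104.1]
contact_force: [-0.6, -0.6, 1.1]
gripper_width: 0.0006
gripper_force: 0.7
```

Call:
move_arm([
  [[0,0,0.04],[0,0,0]],
  [[0,0,0.04],[0,0,0]],
])

```text
time_s: 7.32
tcp_pos: [0.5779, 0.1457, 0.0743]
eef_rot: [-180.0, 0.0, -104.1]
contact_force: [-3.2, 0.3, 4.9]
gripper_width: 0.0005
gripper_force: 2.4
```

```bash
python3 -c "
from h import *
where();to(rk(-.0695,.095),YAW)"
```

```text
rack u,v mm [-63.8   0.9] z 74.3 F [-3.2  0.3  4.9] t 7.325
tcp [0.5779 0.1457 0.0743] [-179.99    0.   -104.08] t 7.325 shift cm [-0.57  0.09 -2.07] rot [-0.  0.  0.]
```

Lid 1 is firmly shut: contact started at z = 74.3 mm. Next is lid 2.

Call:
move_arm([
  [[0,0,-0.5],[0,0,0]],
  [[-0.4,0.1,-1.3],[0,0,0]],
  [[-0.4,0.1,-2.1],[0,0,0]],
  [[0.4,0.1,-2.1],[0,0,0]],
  [[1.2,0.1,-2.1],[0,0,0]],
])

```text
time_s: 7.95
tcp_pos: [0.5736, 0.1337, 0.0948]
eef_rot: [180.0, -0.0, -104.1]
contact_force: [0.0, -0.6, -0.8]
gripper_width: 0.0004
gripper_force: 0.0
```

Call:
move_arm([
  [[0.6,0,0],[0,0,0]],
  [[1.2,0,0.1],[0,0,0]],
  [[1.8,0,0.4],[0,0,0]],
  [[2.4,0,0.9],[0,0,0]],
  [[3.0,0,1.4],[0,0,0]],
])

```text
time_s: 8.57
tcp_pos: [0.5666, 0.1048, 0.0804]
eef_rot: [180.0, -0.0, -104.1]
contact_force: [0.0, 0.3, 0.8]
gripper_width: 0.0002
gripper_force: 0.2
```

Call:
move_arm([
  [[0.3,0,0.3],[0,0,0]],
  [[0.4,0,0.5],[0,0,0]],
  [[0.4,0,0.6],[0,0,0]],
  [[0.4,0,0.65],[0,0,0]],
  [[0.4,0,0.65],[0,0,0]],
])

```text
time_s: 9.2
tcp_pos: [0.5658, 0.1014, 0.0744]
eef_rot: [-180.0, 0.0, -104.1]
contact_force: [0.5, -0.1, -0.1]
gripper_width: 0.0006
gripper_force: 0.0
```

Run:
```python
from h import *
where();to(rk(-.0175,.074),YAW)
c=viewer.capture("wrist");cv2.imwrite("pics/w5.png",c["image"])
c=viewer.capture("scene");i=c["image"][120:250,190:350];cv2.imwrite("pics/s5.png",cv2.resize(i,None,fx=4,fy=4,interpolation=cv2.INTER_CUBIC))
```

```text
rack u,v mm [-17.9  -0.1] z 74.4 F [ 0.5 -0.1 -0.1] t 9.2
tcp [0.5658 0.1014 0.0744] [-179.99    0.   -104.09] t 9.2 shift cm [ 0.04 -0.01  0.04] rot [-0.  0.  0.]
```

View pics/w5.png

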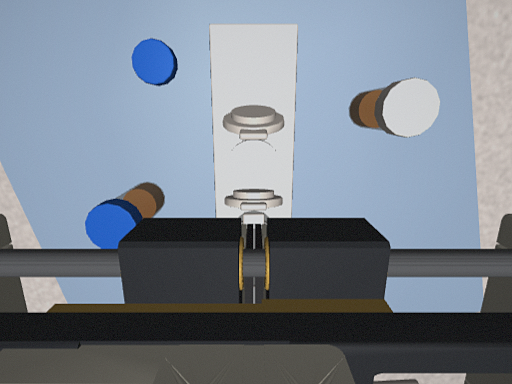

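Lid 2 is folded, with its lip at row 218. Lids 3 and 4 are still up at rows 198 and 120, and the rack is still aligned. One small press will finish it.

Call:
move_arm([
  [[0,0,0.03],[0,0,0]],
  [[0,0,0.03],[0,0,0]],
])

```text
time_s: 9.55
tcp_pos: [0.5658, 0.1014, 0.0743]
eef_rot: [-180.0, 0.0, -104.1]
contact_force: [-1.7, 0.1, 3.0]
gripper_width: 0.0003
gripper_force: 1.5
```

Call:
move_arm([
  [[0,0,0.02],[0,0,0]],
  [[0,0,0.02],[0,0,0]],
])

```text
time_s: 9.8
tcp_pos: [0.5658, 0.1014, 0.0743]
eef_rot: [-180.0, 0.0, -104.1]
contact_force: [-1.7, 0.8, 5.4]
gripper_width: 0.0006
gripper_force: 2.6
```

Call:
move_arm([
  [[0,0,-0.5],[0,0,0]],
  [[-0.4,0,-1.3],[0,0,0]],
  [[-0.4,0,-2.1],[0,0,0]],
  [[0.4,0,-2.1],[0,0,0]],
  [[1.2,0,-2.1],[0,0,0]],
])

```text
time_s: 10.42
tcp_pos: [0.5623, 0.089, 0.0947]
eef_rot: [180.0, -0.0, -104.1]
contact_force: [-0.5, -0.1, -0.5]
gripper_width: 0.0005
gripper_force: 0.0
```

Call:
move_arm([
  [[0.6,0,0],[0,0,0]],
  [[1.2,0,0.1],[0,0,0]],
  [[1.8,0,0.4],[0,0,0]],
  [[2.4,0,0.9],[0,0,0]],
  [[3.0,0,1.4],[0,0,0]],
])

```text
time_s: 11.05
tcp_pos: [0.5553, 0.0602, 0.0804]
eef_rot: [180.0, -0.0, -104.1]
contact_force: [0.0, 0.8, 0.2]
gripper_width: 0.0009
gripper_force: 0.2
```

Call:
move_arm([
  [[0.3,0,0.3],[0,0,0]],
  [[0.4,0,0.5],[0,0,0]],
  [[0.4,0,0.6],[0,0,0]],
  [[0.4,0,0.65],[0,0,0]],
  [[0.4,0,0.65],[0,0,0]],
])

```text
time_s: 11.68
tcp_pos: [0.5546, 0.0568, 0.0744]
eef_rot: [-180.0, 0.0, -104.1]
contact_force: [-0.1, 0.4, 0.3]
gripper_width: 0.0005
gripper_force: 0.0
```

Call:
move_arm([
  [[0,0,0.03],[0,0,0]],
  [[0,0,0.03],[0,0,0]],
])

```text
time_s: 11.92
tcp_pos: [0.5546, 0.0568, 0.0743]
eef_rot: [-180.0, 0.0, -104.1]
contact_force: [-1.1, 0.1, 2.9]
gripper_width: 0.0006
gripper_force: 1.5
```

Run:
```python
from h import *
where()
c=viewer.capture("wrist");cv2.imwrite("pics/w6.png",c["image"])
```

```text
rack u,v mm [28.  -0.1] z 74.3 F [-1.1  0.1  2.9] t 11.925
```

View pics/w6.png

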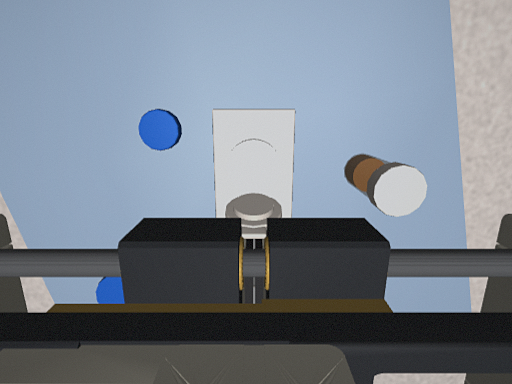

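Lid 3 is shut, with contact at 74.3 mm. Lid 4 leans back at rows 193–225, so I'll back off further before sweeping it.

Call:
move_arm([
  [[-0.1,0,-0.5],[0,0,0]],
  [[-0.8,0,-1.3],[0,0,0]],
  [[-0.8,0,-2.1],[0,0,0]],
  [[0.2,0,-2.1],[0,0,0]],
  [[1.2,0,-2.1],[0,0,0]],
])

```text
time_s: 12.6
tcp_pos: [0.5513, 0.0444, 0.0951]
eef_rot: [-180.0, 0.0, -104.1]
contact_force: [-0.5, 1.0, -0.2]
gripper_width: 0.0006
gripper_force: 0.3
```

Call:
move_arm([
  [[0.6,0,0],[0,0,0]],
  [[1.2,0,0.1],[0,0,0]],
  [[1.8,0,0.4],[0,0,0]],
  [[2.4,0,0.9],[0,0,0]],
  [[3.0,0,1.4],[0,0,0]],
])

```text
time_s: 13.22
tcp_pos: [0.5442, 0.0156, 0.0806]
eef_rot: [180.0, -0.0, -104.1]
contact_force: [0.5, 0.4, 0.1]
gripper_width: 0.0003
gripper_force: 0.2
```

Call:
move_arm([
  [[0.3,0,0.3],[0,0,0]],
  [[0.4,0,0.5],[0,0,0]],
  [[0.4,0,0.6],[0,0,0]],
  [[0.4,0,0.66],[0,0,0]],
  [[0.4,0,0.66],[0,0,0]],
])

```text
time_s: 13.85
tcp_pos: [0.5434, 0.0122, 0.0745]
eef_rot: [-180.0, 0.0, -104.1]
contact_force: [1.0, -0.8, -0.1]
gripper_width: 0.0002
gripper_force: 0.0
```

Call:
move_arm([
  [[0,0,0.04],[0,0,0]],
  [[0,0,0.04],[0,0,0]],
])

```text
time_s: 14.1
tcp_pos: [0.5434, 0.0122, 0.0743]
eef_rot: [-180.0, 0.0, -104.1]
contact_force: [-1.1, -0.0, 3.6]
gripper_width: 0.0008
gripper_force: 1.4
```

Call:
move_arm([
  [[0,0,-1],[0,0,0]],
  [[0,0,-5],[0,0,0]],
  [[-3,0,-10],[0,0,0]],
  [[-8,0,-14],[0,0,0]],
  [[-13,0,-17],[0,0,0]],
])

```text
time_s: 14.72
tcp_pos: [0.5754, 0.1392, 0.2472]
eef_rot: [-179.9, 0.1, -104.1]
contact_force: [1.0, -0.2, -0.8]
gripper_width: 0.0004
gripper_force: 0.0
```

Call:
move_arm([
  [[-2,0,0],[0,0,0]],
  [[-2,0,0],[0,0,0]],
  [[-2,0,0],[0,0,0]],
])

```text
time_s: 15.1
tcp_pos: [0.5791, 0.1566, 0.2432]
eef_rot: [179.9, -0.1, -104.1]
contact_force: [0.3, 0.0, 0.0]
gripper_width: 0.0007
gripper_force: 0.0
```

Run:
```python
from h import *
where()
c=viewer.capture("wrist");i=c["image"][0:240,150:360]
cs=viewer.capture("scene");j=cs["image"][130:240,210:330]
a=cv2.resize(i,(420,480),interpolation=cv2.INTER_CUBIC);b=cv2.resize(j,(360,330),interpolation=cv2.INTER_CUBIC)
o=np.zeros((480,780,3),np.uint8);o[:,:420]=a;o[:330,420:]=b;cv2.imwrite("pics/f.png",o)
print(proj(c,[rk(u,.047) for u in(-.134,-.1,.1)]),proj(c,[rk(u+.035,.074) for u in (-.084,-.038,.008,.054)]))
for k in(1,2,3,4):print([(round(p["score"],2),p["location"]) for p in pinpoint(f"lid{k}_tip","wrist")[:1]])
```

```text
rack u,v mm [-74.7  -0.7] z 243.2 F [0.3 0.  0. ] t 15.1
[[252.68563655 218.55284705]
 [252.66667807 192.39666636]
 [252.53353817   8.70935933]] [[252.61388901 153.75611053]
 [252.58133471 110.14215163]
 [252.54620739  63.081052  ]
 [252.50818947  12.14731621]]
[(0.59, [155.8, 253.0])]
[(0.85, [108.7, 256.5])]
[(0.72, [62.6, 253.4])]
[(0.6, [13.1, 249.3])]
```

View pics/f.png

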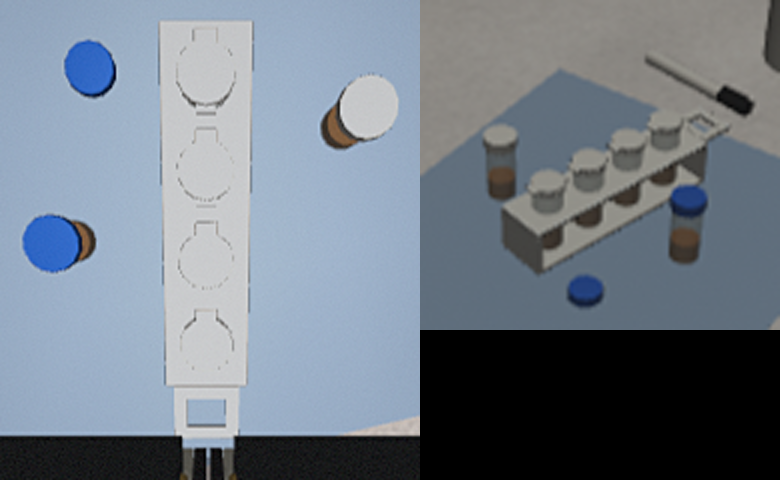

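All four lids lie flat, and their tips match the predicted shut positions to within about 2 px in row. The rack hasn't moved (plate end at row 192, as predicted), the bystanders stand where they were, and the hand is clear at z = 0.24 m. I'll hand it in.

```bash
python3 -c "
from h import *
print(r.close_job())"
```

```text
the job is handed in; nothing more can be done
None
```

All four lids were shut in order from the tab end to the plain end, with measured contact of about 5 N or less; the rack and bystanders look unmoved in the last pictures, the hand is clear, and the job is handed in at about 15 s.

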